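# Clamp a lino block for carving

### The arm

A 6-joint arm with a two-finger parallel gripper is mounted at the origin on a cart in front of the work surface, level with it; the furniture and walls round the work are solid. World frame = base frame: x ahead of the robot, y to its left, z up, the work surface at z = 0. Lengths are in m, angles in rad, forces in N, time in s.
With the tool pointing down it reaches from about 0.3 to 0.95 m from the base axis. Payload 3.1 kg.
Tool frame: the origin (TCP) lies between the finger pads; the fingertips stand 22 mm ahead of it and the grasp point (between the pads) lies 3 mm ahead of it; z points along the fingers, y is the direction in which the jaws open and shut (so a half turn about z gives the same grasp; the last joint's range is limited). The gripper opens to 85 mm and grips with 20 to 120 N. Pads are 22 mm wide; open, the fingers measure 114 mm over their backs; the gripper's body (76 mm by 85 mm) begins 54 mm behind the grasp point. The pads swing forward as they close: fully open they stand 13 mm farther back than shut.
Start: joints at [-1.329, 0.308, 1.634, -0, 1.2, -0.07], TCP at [0.192, -0.595, 0.253] pointing down, gripper open.
Joint ranges: [-3.06, 3.06], [-0.79, 1.96], [0.05, 2.63], [-1.19, 4.34], [0.05, 2.64], [-2.94, 2.94]. Speed limits (rad/s): [2.79, 2.79, 3.14, 3.14, 3.14, 3.14].

### API

Orientations are given as a rotation vector (axis times angle).
In Python, from rig import get_obs, capture, close_job, spot_in, cut_out gives the robot as it stands.
- The arm moves only by the tool arm_command, never from a script. Its arguments are lists of equal length, an entry for each row: "offset": the shift along the tool's x, y, z in mm, a list of three; "yaw": the turn about the tool's z in degrees. A call has exactly 10 rows; each row shifts and turns the commanded pose from where the row before left it, along the tool's axes as they then stand; what a row does not reach is not made up. A row lasts 1/10 s, in which the tool goes at most 50 mm and 8.59 degrees, less where a joint would pass 70% of its speed; a pose out of reach is approached as far as the arm can. A call is refused whole if a number of a shift passes 50 or a number of a turn 8.59, either way. A call with a gripper value outside its range is refused whole. "claw" is the closure, from 0 (fully open) to 1 (shut), set as the call begins (left out, the last holds). The fingers move at their own pace and stop on an object; the grip force is fixed at half the most. Time passes only in rows, so rows that do not move let the fingers close, or fill a call up. It gives the time, the measured TCP pose, the force and the opening at its end, in the units of the state.
- get_obs(): the state, without advancing time (a new reading comes with each control period).
- capture(name): name is "side" or "top" or "wrist"; returns a dict with "image" (420x560x3 uint8, red, green, blue), "fov_y" (degrees; the focal length in pixels is half the picture's height over the tangent of half this angle, whatever the lens; pixels are square), "cx", "cy" (the principal point, pixels), "R" (3x3) and "t" (3): a world point X has camera coordinates R X + t. Camera axes: x right, y down, z forward; pixel columns grow to the right and rows downward; lengths in m; the calibration is good to about 2 mm. A picture is of the moment at which its call begins. There is no depth.
- close_job(): hands the job in, once; it reports no verdict.
Trained networks look in the newest picture that a camera, given by its name, has taken for a name from the list of things; names that differ only in an ending like _2 or _b are one class to them, and where a whole thing is asked for, a point or a joint stands for the part that bears it (a point fixed in the world has none). Each returns a list of dicts, best first, with "conf" (0 to 1); they miss things now and then, are a little off and sometimes report something else, mostly with a low value. They report only what shows in the picture. A call takes as long as a camera call.
- spot_in(camera, name): "rect" ([left, top, right, bottom] in pixels, round what is visible of it).
- cut_out(camera, name): "mask" (420x560 bool, what is visible of it) and "rect" ([left, top, right, bottom] in pixels, round what is visible of it).
The state is a dict: "time": time; "joint_positions": joint angles; "joint_vel": joint speeds; "joint_efforts": joint torques, N m; "tcp_pos": TCP position; "tcp_rot": TCP orientation; "ft_force": force on the tool from outside, world axes, zero at the start; "torque": the same for the moment, N m; "gripper_width": finger opening in m.
Only numpy, scipy, OpenCV 4.12 (cv2) and the standard library are available. Lean on these libraries where they do the work, as an engineer would, in place of code of your own. Each camera call takes 0.05 s, during which the arm holds its last target.

### The job

Lay the lino block on the clamp's wooden bed under the raised foot, with one end flush against the back fence and centred on it. Then screw the red knob down clockwise until the foot holds the block firmly with about 15 N: do not overtighten, and sink along with the knob as it turns so that you never press or pull it along its stem with more than about 15 N. Leave the things around it alone and let go.

Things in the scene. Friction and masses are not known exactly. Their poses are not given: they have to be found in the camera images.
- block_center (a point): centre of the lino block: loose plywood block 180 x 60 x 22 mm (x, y, z) with a grey-green lino face carved with pale leaf lines, about 0.2 kg, lying flat on the worktop at the start. Origin at its very centre, x along its length, z up; either end may go to the fence
- bed: fixed wooden bed of the clamp. Origin on the worktop exactly below the knob's axis; x points from its open front to the fence, z up. Board: 12 mm thick, x -75 to +100 mm, y -50 to +50 mm. Fence: across the bed, 64 mm wide (y -32 to +32), front face at x = +40 mm, top 42 mm above the worktop
- home (a point): where the block's centre is when home: bed x = -50 mm, y = 0, 23 mm above the worktop; same axes as the bed. The block's front 65 mm then overhang the board
- head: grey fixed clamp head behind the fence; same origin and axes as the bed. Column x +64 to +96 mm; arm 34 mm wide reaching forward over the bed, underside 66 mm and top 92 mm above the worktop, ending in a round boss 40 mm across on the knob's axis. It carries screw, knob and foot
- boss (a point): centre of the boss's underside, 66 mm above the worktop. Below it hangs the screw's foot: rubber-faced disc 28 mm across that does not turn, with a stiff spring (6 N per mm). How far the foot stands below the knob differs by up to 5 mm from clamp to clamp and is not told; at the start it is 5 to 18 mm above the top of a block on the bed
- knob_grip (a point): centre, on the axis, of the red fluted knob: 41 mm across, 32 mm high; 137 to 145 mm above the worktop at the start, at least 122 mm when clamped. Clockwise from above lowers knob and foot 30 mm per turn (4.77 mm per rad). Turning takes 0.15 N m free; each newton of clamping adds 0.0048 N m. It stays where left; at a standstill friction may shift the torque read by 0.15 either way
- ink_tin_mid (a point): bystander: ink tin with a yellow lid, 70 mm across, 63 mm high; point half-way up it
- gouge_mid (a point): bystander: carving gouge with an orange-brown wooden handle, 108 x 25 x 19 mm, lying; its middle
- marker_mid (a point): bystander: blue and white marker pen, 135 mm long, 17 mm thick, lying; its middle
- knob_give (a joint): axial give of the knob on its stem (m): 0 unloaded, positive when the knob is pressed down relative to the screw, negative when pulled up; a spring of 10 N per mm, at most 6 mm either way. It shows how well a grasp keeps up with the sinking screw, and must stay well below 2.2 mm (22 N)

How it is judged:
By the outcome, as a careful person would: the job done as asked, in the order asked, and still so for the second after the job is handed in, with the robot touching nothing.
It also fails if it takes over 72 s, if anything falls off the work surface, if the arm or the gripper's body presses on something with over 40 N, if the wrist force passes 120 N, or if a joint passes its speed limit or range.

## Working session

There is one attempt and no reset: what is moved stays moved. The work goes in short steps, Python scripts to look and compute and a tool call to move; the robot and the scene stay as the last step left them, time stands still between calls to the robot, and variables do not carry over. Pictures are saved under pics/ and viewed, and the job is handed in when it is done.

Besides the shell and the picture viewer there is one more tool, called after "Request:" as a command line: name --pt "numbers of a row" for each row, then --argument value for the rest. arm_command: Moves the arm, as the interface text tells. Its arguments: {"type":"object","properties":{"offset":{"type":"array","items":{"type":"array","items":{"type":"number"}}},"yaw":{"type":"array","items":{"type":"number"}},"claw":{"type":"number"}},"required":["offset","yaw"]}

```bash
mkdir -p pics; ls
cat > h.py <<'E'
import numpy as np, cv2
from rig import get_obs, capture, close_job, spot_in, cut_out
def save(c,n): cv2.imwrite('pics/'+n, np.ascontiguousarray(c['image'][:,:,::-1]))
def K(c):
    f=210/np.tan(np.radians(c['fov_y'])/2); return f
def ray(c,u,v):
    f=K(c); d=np.array([(u-c['cx'])/f,(v-c['cy'])/f,1.]); R=np.array(c['R']);t=np.array(c['t'])
    return -R.T@t, R.T@d
def onz(c,u,v,z):
    o,d=ray(c,u,v); return o+d*(z-o[2])/d[2]
def proj(c,X):
    p=np.array(c['R'])@np.array(X)+np.array(c['t']); f=K(c)
    return np.array([c['cx']+f*p[0]/p[2],c['cy']+f*p[1]/p[2]])
E
python3 - <<'E'
from h import *
o=get_obs(); print({k:np.round(v,3) for k,v in o.items()})
for n in ['side','top','wrist']:
    c=capture(n); save(c,n+'0.png'); print(n,c['fov_y'],c['cx'],c['cy'],np.round(-np.array(c['R']).T@c['t'],3), np.round(c['R'],3).tolist())
    for k in ['block_center','bed','head','boss','knob_grip','ink_tin_mid','gouge_mid','marker_mid']:
        print(k,[(np.round(r['rect']).tolist(),round(r['conf'],2)) for r in spot_in(n,k)[:2]])
E
```

```text
pics
{'time': np.float64(0.0), 'joint_positions': array([-1.329,  0.309,  1.635, -0.   ,  1.2  , -0.07 ]), 'joint_vel': array([-0.001, -0.001,  0.001,  0.001,  0.   ,  0.   ]), 'joint_efforts': array([-0.0000e+00, -4.1525e+01, -2.7667e+01, -0.0000e+00,  1.0000e-02,
       -0.0000e+00]), 'tcp_pos': array([ 0.192, -0.594,  0.252]), 'tcp_rot': array([-3.101, -0.487,  0.   ]), 'ft_force': array([-0.417, -0.692, -0.23 ]), 'torque': array([-0.025, -0.019,  0.044]), 'gripper_width': np.float64(0.086)}
side 57.384223230708876 277.72159863971353 215.59423221844298 [ 0.498 -0.798  0.6  ] [[0.997, -0.078, -0.009], [-0.045, -0.475, -0.879], [0.065, 0.877, -0.477]]
block_center [([222.0, 328.0, 316.0, 368.0], 0.98)]
bed [([263.0, 223.0, 324.0, 255.0], 0.69)]
head [([277.0, 189.0, 320.0, 242.0], 0.56)]
boss [([282.0, 189.0, 319.0, 242.0], 0.85)]
knob_grip [([281.0, 190.0, 295.0, 211.0], 0.71)]
ink_tin_mid [([265.0, 188.0, 285.0, 214.0], 0.85)]
gouge_mid []
marker_mid [([341.0, 297.0, 353.0, 346.0], 0.53)]
top 52.43486242835091 284.202303286316 203.5593147542995 [0.365 0.075 1.03 ] [[-0.002, -1.0, 0.004], [-0.979, 0.001, -0.206], [0.206, -0.005, -0.979]]
block_center [([403.0, 196.0, 438.0, 271.0], 0.67), ([240.0, 172.0, 260.0, 195.0], 0.15)]
bed [([234.0, 160.0, 277.0, 230.0], 0.81)]
head [([241.0, 156.0, 266.0, 202.0], 0.8)]
boss [([239.0, 154.0, 264.0, 200.0], 0.59), ([234.0, 164.0, 277.0, 230.0], 0.57)]
knob_grip [([236.0, 171.0, 262.0, 196.0], 0.85)]
ink_tin_mid []
gouge_mid [([194.0, 235.0, 209.0, 278.0], 0.5)]
marker_mid [([358.0, 152.0, 417.0, 171.0], 0.61)]
wrist 70.84715450762178 280.5305865033007 209.15088879708065 [ 0.261 -0.574  0.374] [[0.307, -0.952, 0.0], [-0.913, -0.295, 0.281], [-0.267, -0.087, -0.96]]
block_center []
bed []
head []
boss []
knob_grip []
ink_tin_mid []
gouge_mid []
marker_mid []
```

View pics/side0.png

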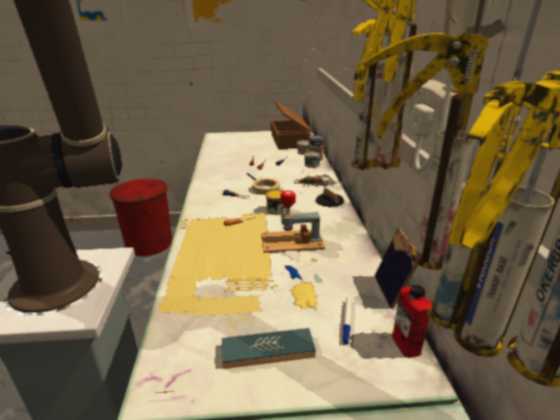

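View pics/top0.png

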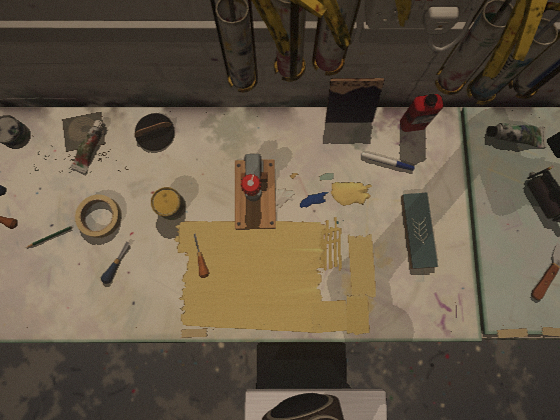

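View pics/wrist0.png

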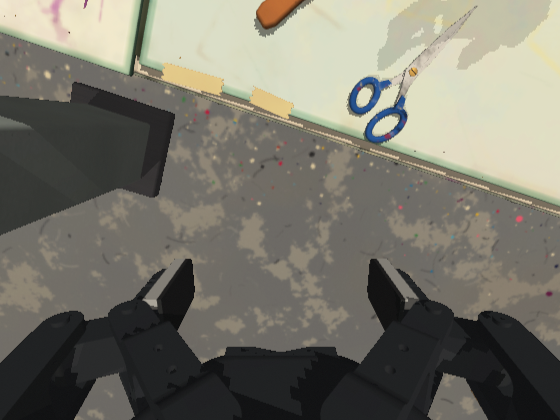

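Side view: block at about (267,348), clamp at (295,240), marker at (346,320). Top view: block at (420,232), nearly aligned with x; clamp at (255,195) with its fence away from the robot; ink tin at (168,203), gouge at (203,257), marker at (387,161). Wrist sees only the floor and table edge. Next I'll measure.

Run:
```python
from h import *
c=capture('top')
m=cut_out('top','block_center')[0]; print(m['conf'])
mk=m['mask'].astype(np.uint8)
r=cv2.minAreaRect(cv2.findNonZero(mk)); b=cv2.boxPoints(r)
P=np.array([onz(c,u,v,0.022)[:2] for u,v in b]); print('block corners',b.round(1).tolist(),P.round(4).tolist(), [round(float(np.linalg.norm(P[i]-P[i-1])),4) for i in range(4)], P.mean(0).round(4))
k=cut_out('top','knob_grip')[0]; print('knob',k['conf'],k['rect'],onz(c,*( (np.array(k['rect'][:2])+k['rect'][2:])/2),0.157).round(4))
k=cut_out('top','bed')[0]; mk=k['mask'].astype(np.uint8); b=cv2.boxPoints(cv2.minAreaRect(cv2.findNonZero(mk)))
P=np.array([onz(c,u,v,0.012)[:2] for u,v in b]); print('bed',k['conf'],b.round(1).tolist(),P.round(4).tolist())
s=capture('side')
k=cut_out('side','block_center')[0]
cs=cv2.imread('pics/top0.png'); cv2.imwrite('pics/tz.png',cv2.resize(cs[140:240,215:295],None,fx=6,fy=6,interpolation=cv2.INTER_CUBIC))
cv2.imwrite('pics/tb.png',cv2.resize(cs[180:285,390:450],None,fx=5,fy=5,interpolation=cv2.INTER_CUBIC))
cv2.imwrite('pics/sz.png',cv2.resize(cv2.imread('pics/side0.png')[180:260,250:340],None,fx=7,fy=7,interpolation=cv2.INTER_CUBIC))
```

```text
0.76
block corners [[400.0, 193.5], [428.0, 189.6999969482422], [438.3999938964844, 266.0], [410.3999938964844, 269.79998779296875]] [[0.6018, -0.2114], [0.6112, -0.2802], [0.4271, -0.2914], [0.4184, -0.2251]] [0.1839, 0.0694, 0.1845, 0.0669] [ 0.5146 -0.2521]
knob 0.82 [242.2, 175.9, 260.4, 193.0] [0.5902 0.14   0.157 ]
bed 0.79 [[235.0, 159.0], [275.0, 159.0], [275.0, 229.0], [235.0, 229.0]] [[0.6931, 0.1924], [0.693, 0.0927], [0.5168, 0.0923], [0.5169, 0.1886]]
```

View pics/tz.png

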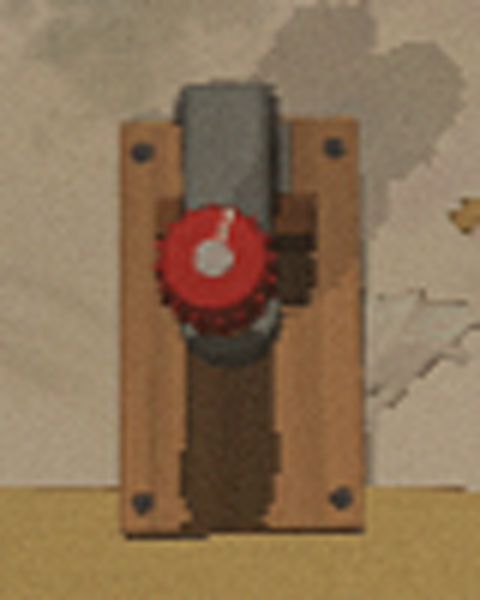

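View pics/tb.png

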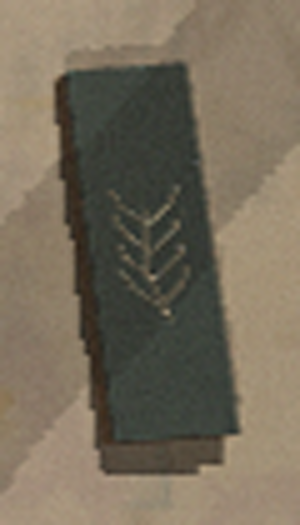

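View pics/sz.png

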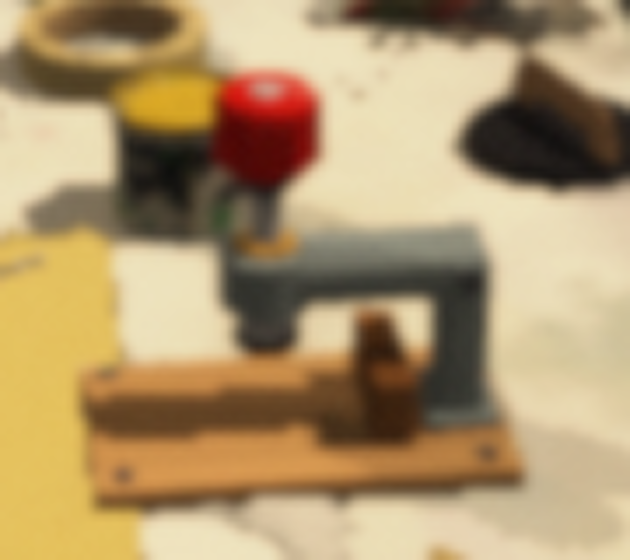

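Run:
```python
from h import *
c=capture('top')
def pts(L,o,s,z): return np.array([onz(c,o[0]+(x)/s,o[1]+(y)/s,z)[:2] for x,y in L])
B=pts([(68,73),(187,63),(238,435),(108,440)],(390,180),5,.022)
print(B.round(4).tolist(),B.mean(0).round(4)); 
ax=(B[0]+B[1]-B[2]-B[3])/2; print('len',np.linalg.norm(ax),'ang',np.degrees(np.arctan2(ax[1],ax[0])), 'w',np.linalg.norm((B[0]+B[3]-B[1]-B[2])/2))
D=pts([(122,120),(357,118),(365,530),(122,530)],(215,140),6,.012)
ax=(D[0]+D[1]-D[2]-D[3])/2; a=np.arctan2(ax[1],ax[0]); print(D.round(4).tolist(),'len',np.linalg.norm(ax),'ang',np.degrees(a),'w',np.linalg.norm((D[0]+D[3]-D[1]-D[2])/2))
u=np.array([np.cos(a),np.sin(a)]);print('origin',D.mean(0)-u*.0125)
print('knob', [onz(c,250.3,183,z).round(4).tolist() for z in(.153,.157,.161)])
```

```text
[[0.5992, -0.2201], [0.6041, -0.2783], [0.4248, -0.2895], [0.4226, -0.2283]] [ 0.5126 -0.254 ]
len 0.1782139571983741 ang 3.1120541755305204 w 0.05983609768927126
[[0.6905, 0.1915], [0.6912, 0.0939], [0.5184, 0.0902], [0.5186, 0.1878]] len 0.17239720313405338 ang 1.2175287637733612 w 0.09755832197998865
origin [0.59217082 0.140583  ]
knob [[0.5944, 0.1425, 0.153], [0.5934, 0.1422, 0.157], [0.5923, 0.1418, 0.161]]
```

```bash
cat >> h.py <<'E'
from scipy.spatial.transform import Rotation as Ro
def pose():
    o=get_obs(); R=Ro.from_rotvec(o['tcp_rot']).as_matrix(); return o['tcp_pos'],R
def yaw(R): return np.degrees(np.arctan2(R[1,0],R[0,0]))
def plan(target,yw,n,start=None,prec=0):
    """rows to world target & tool-x yaw deg (signed total turn in world CCW = yw_delta)"""
    p,R=pose() if start is None else start
    d=(np.array(target)-p)/n; a=yaw(R)
    dy=yw/n
    off=[];q=np.array(p)
    for i in range(n):
        r=np.radians(a+dy*i); X=np.array([np.cos(r),np.sin(r),0]);Y=np.array([np.sin(r),-np.cos(r),0]);Z=np.array([0,0,-1])
        e=np.array(p)+d*(i+1)-q
        v=np.round([e@X,e@Y,e@Z]*np.array(1000),prec); off.append(v.tolist()); q=q+(X*v[0]+Y*v[1]+Z*v[2])/1000
    for i in range(0,n,10): print(off[i:i+10],'yaw',-dy)
E
python3 - <<'E'
from h import *
p,R=pose(); print(p,yaw(R),R.round(3).tolist())
plan([.45,-.06,.30],165,20)
E
```

```text
[ 0.19170267 -0.59489384  0.25329988] 17.863485922005175 [[0.952, 0.307, -0.0], [0.307, -0.952, -0.0], [-0.0, 0.0, -1.0]]
[[20.0, -21.0, -2.0], [24.0, -19.0, -3.0], [26.0, -15.0, -2.0], [27.0, -11.0, -2.0], [29.0, -6.0, -3.0], [30.0, -3.0, -2.0], [29.0, 2.0, -2.0], [30.0, 5.0, -3.0], [27.0, 10.0, -2.0], [27.0, 14.0, -2.0]] yaw -8.25
[[24.0, 18.0, -3.0], [21.0, 20.0, -2.0], [18.0, 24.0, -2.0], [14.0, 26.0, -3.0], [11.0, 28.0, -2.0], [6.0, 29.0, -2.0], [3.0, 29.0, -3.0], [-2.0, 30.0, -2.0], [-7.0, 29.0, -2.0], [-10.0, 28.0, -3.0]] yaw -8.25
```

Request:
arm_command --pt "20 -21 -2" --pt "24 -19 -3" --pt "26 -15 -2" --pt "27 -11 -2" --pt "29 -6 -3" --pt "30 -3 -2" --pt "29 2 -2" --pt "30 5 -3" --pt "27 10 -2" --pt "27 14 -2" --yaw '[-8.25,-8.25,-8.25,-8.25,-8.25,-8.25,-8.25,-8.25,-8.25,-8.25]' --claw 0

```text
time: 2.7
tcp_pos: [0.3209, -0.3261, 0.2766]
tcp_rot: [2.004, 2.418, -0.0]
ft_force: [0.0, 0.5, -0.2]
gripper_width: 0.0849
```

Request:
arm_command --pt "24 18 -3" --pt "21 20 -2" --pt "18 24 -2" --pt "14 26 -3" --pt "11 28 -2" --pt "6 29 -2" --pt "3 29 -3" --pt "-2 30 -2" --pt "-7 29 -2" --pt "-10 28 -3" --yaw '[-8.25,-8.25,-8.25,-8.25,-8.25,-8.25,-8.25,-8.25,-8.25,-8.25]'

```text
time: 3.7
tcp_pos: [0.4504, -0.0586, 0.3005]
tcp_rot: [-0.088, 3.14, -0.0]
ft_force: [0.8, 0.6, -0.6]
gripper_width: 0.0852
```

Run:
```python
from h import *
c=capture('wrist'); c=capture('wrist'); save(c,'w1.png'); 
p,R=pose(); print(p,yaw(R),get_obs()['joint_positions'].round(2))
import pickle; pickle.dump(c,open('w1.pkl','wb'))
```

```text
[ 0.45129887 -0.05728182  0.30096775] -176.82585230498506 [-0.22 -0.08  1.96  0.    1.25 -1.85]
```

View pics/w1.png

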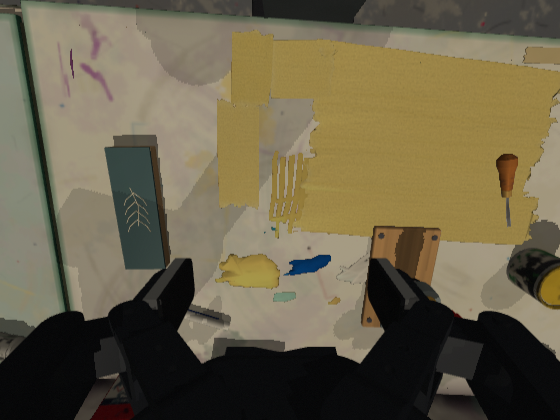

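Wrist view: block's lino face has corners at about (106,147), (150,147), (165,268), (125,268). The bed's front edge runs (377,227)–(439,228), and the fingers hide the rest.

Run:
```python
from h import *
import pickle; c=pickle.load(open('w1.pkl','rb'))
im=cv2.imread('pics/w1.png'); 
cv2.imwrite('pics/w1a.png',cv2.resize(im[135:285,95:180],None,fx=4,fy=4,interpolation=cv2.INTER_CUBIC))
cv2.imwrite('pics/w1b.png',cv2.resize(im[215:335,355:455],None,fx=5,fy=5,interpolation=cv2.INTER_CUBIC))
```

```text
(no output)
```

View pics/w1a.png

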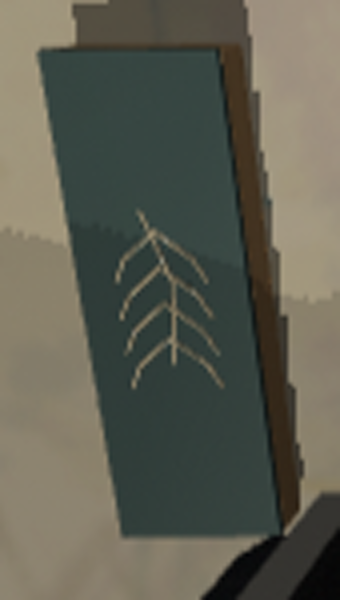

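View pics/w1b.png

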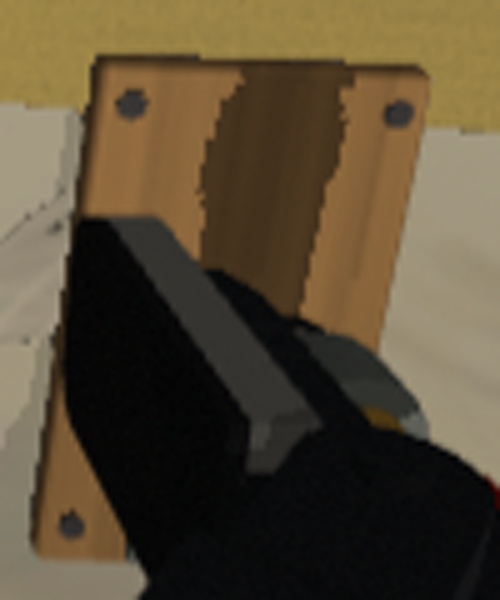

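Run:
```python
from h import *
import pickle; c=pickle.load(open('w1.pkl','rb'))
def pts(L,o,s,z): return np.array([onz(c,o[0]+(x)/s,o[1]+(y)/s,z)[:2] for x,y in L])
B=pts([(38,50),(218,48),(281,535),(122,535)],(95,135),4,.022)
ax=(B[2]+B[3]-B[1]-B[0])/2
print(B.round(4).tolist(),B.mean(0).round(4),np.linalg.norm(ax),'ang',np.degrees(np.arctan2(ax[1],ax[0])),np.linalg.norm((B[0]+B[3]-B[1]-B[2])/2))
D=pts([(98,58),(428,70),(40,557)],(355,215),5,.012)
print(D.round(4).tolist(),np.linalg.norm(D[1]-D[0]),np.linalg.norm(D[2]-D[0]),[np.degrees(np.arctan2(*v[::-1])) for v in (D[2]-D[0],D[1]-D[0])])
f=(D[0]+D[1])/2; a=np.arctan2(*(D[2]-D[0])[::-1]); print(f+.075*np.array([np.cos(a),np.sin(a)]))
```

```text
[[0.429, -0.2909], [0.4246, -0.2313], [0.6033, -0.219], [0.6069, -0.2784]] [ 0.516  -0.2549] 0.1787595639120085 ang 3.975151930451113 0.05959126003580153
[[0.521, 0.0879], [0.5187, 0.186], [0.6945, 0.0954]] 0.09812569157780265 0.17375283890026508 [np.float64(2.4650217095436355), np.float64(91.31161011214068)]
[0.59476547 0.14016923]
```

Run:
```python
from h import *
plan([.470,-.2575,.11],0.7,10)
```

```text
[[-1.0, -20.0, 19.0], [-0.0, -20.0, 19.0], [-1.0, -20.0, 19.0], [-1.0, -20.0, 19.0], [-1.0, -20.0, 19.0], [-0.0, -21.0, 20.0], [-1.0, -20.0, 19.0], [-0.0, -20.0, 19.0], [-1.0, -20.0, 19.0], [-0.0, -20.0, 19.0]] yaw -0.06999999999999999
```

Request:
arm_command --pt "-1 -20 19" --pt "0 -20 19" --pt "-1 -20 19" --pt "-1 -20 19" --pt "-1 -20 19" --pt "0 -21 20" --pt "-1 -20 19" --pt "0 -20 19" --pt "-1 -20 19" --pt "0 -20 19" --yaw '[-0.07,-0.07,-0.07,-0.07,-0.07,-0.07,-0.07,-0.07,-0.07,-0.07]'

```text
time: 4.8
tcp_pos: [0.4667, -0.2617, 0.1086]
tcp_rot: [-0.095, 3.14, -0.001]
ft_force: [0.5, 0.1, 0.6]
gripper_width: 0.0852
```

Run:
```python
from h import *
capture('wrist');c=capture('wrist'); save(c,'w2.png'); 
p,R=pose(); print(p,yaw(R))
plan([.470,-.2575,.025],0,10)
```

```text
[ 0.46517129 -0.26166912  0.10688303] -176.65325175754674
[[-1.0, 0.0, 8.0], [-0.0, 1.0, 8.0], [-1.0, 0.0, 9.0], [-0.0, 1.0, 8.0], [-1.0, -0.0, 8.0], [-0.0, 0.0, 8.0], [-1.0, 1.0, 8.0], [-0.0, 0.0, 9.0], [-1.0, 0.0, 8.0], [-0.0, 1.0, 8.0]] yaw -0.0
```

View pics/w2.png

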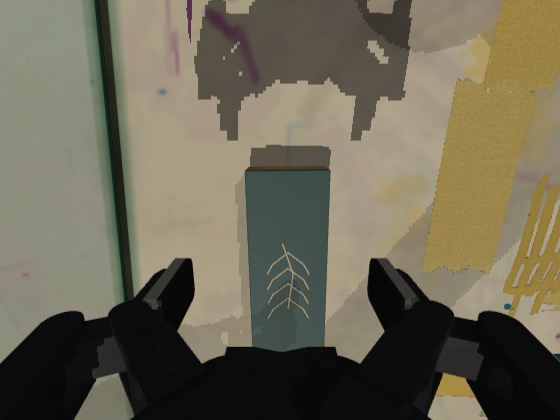

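Wrist view: block upright in the picture, centred at column ~288 against ~281 for the fingers. The planned +4 mm in y will correct that.

Request:
arm_command --pt "-1 1 8" --pt "0 1 8" --pt "-1 0 9" --pt "0 1 8" --pt "-1 0 8" --pt "0 0 8" --pt "-1 1 8" --pt "0 0 9" --pt "-1 0 8" --pt "0 0 8" --yaw '[-0.1,-0.1,-0.1,-0.1,-0.1,-0.1,0,0,0,0]'

```text
time: 5.9
tcp_pos: [0.4719, -0.2558, 0.0265]
tcp_rot: [0.114, -3.14, -0.0]
ft_force: [0.1, 0.8, 0.7]
gripper_width: 0.0855
```

Request:
arm_command --pt "0 0 0" --pt "0 0 0" --pt "0 0 0" --pt "0 0 0" --pt "0 0 0" --pt "0 0 0" --pt "0 0 0" --pt "0 0 0" --pt "0 0 0" --pt "0 0 0" --yaw '[0,0,0,0,0,0,0,0,0,0]' --claw 1

```text
time: 6.9
tcp_pos: [0.472, -0.256, 0.0275]
tcp_rot: [-0.114, 3.139, -0.0]
ft_force: [-0.6, -1.0, 1.7]
gripper_width: 0.0583
```

Run:
```python
from h import *
c=capture('wrist'); save(c,'w3.png'); s=capture('side');save(s,'s3.png')
cv2.imwrite('pics/s3z.png',cv2.resize(cv2.imread('pics/s3.png')[230:400,160:360],None,fx=4,fy=4))
o=get_obs();p,R=pose(); print(p,yaw(R),o['ft_force'],o['gripper_width'])
```

```text
[ 0.47203969 -0.25596239  0.02752174] -175.84006170410922 [-0.63992458 -0.33182822  2.19716333] 0.05853785880698795
```

View pics/w3.png

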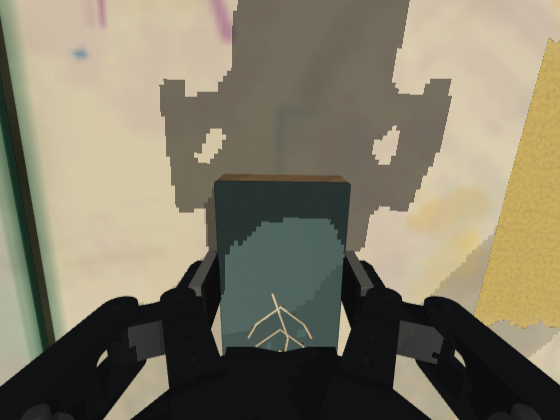

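View pics/s3z.png

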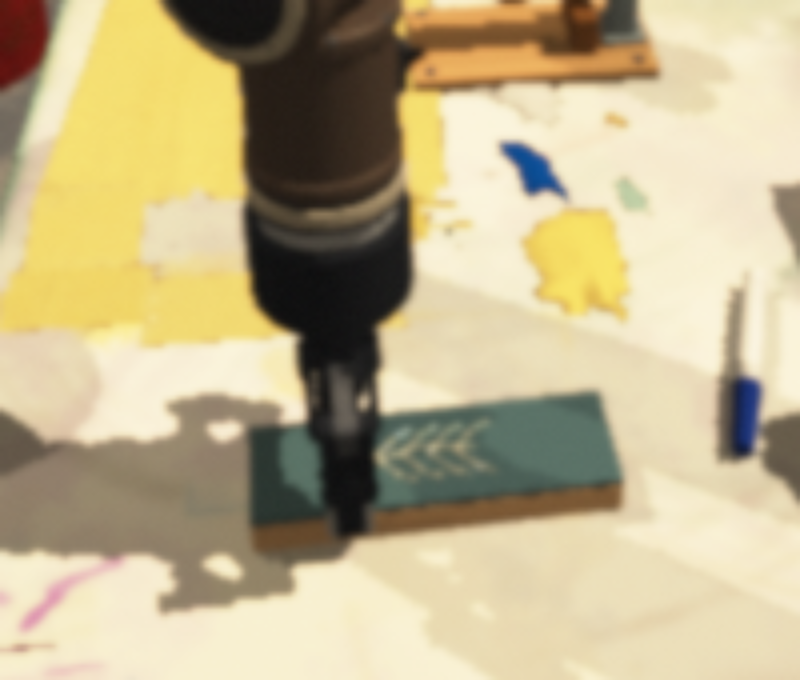

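Wrist and side views show the block held squarely near its front end; the near edge is at row ~182, columns 217–349.

Run:
```python
from h import *
c=capture('wrist'); p,R=pose()
a=onz(c,217,182,.022);b=onz(c,349,182,.022);m=(a+b)/2
print(a,b,np.linalg.norm(a-b)); print('edge mid in tool', R.T@(m-p))
# bed: origin (.5935,.1405), ang ~1.7deg ; transit point
plan([.40,.135,.09],0,10)
```

```text
[ 0.42888684 -0.28773042  0.022     ] [ 0.42468733 -0.23065008  0.022     ] 0.05723461992886659
edge mid in tool [4.53806111e-02 7.73407352e-05 5.50666265e-03]
[[4.0, 40.0, -6.0], [5.0, 39.0, -6.0], [4.0, 40.0, -7.0], [4.0, 39.0, -6.0], [5.0, 40.0, -6.0], [4.0, 39.0, -6.0], [4.0, 40.0, -7.0], [5.0, 39.0, -6.0], [4.0, 40.0, -6.0], [4.0, 39.0, -6.0]] yaw -0.0
```

Run:
```python
from h import *
p,R=pose()
plan([.4085,.135,.09],-2.4,18)
```

```text
[[2.0, 22.0, -3.0], [2.0, 22.0, -4.0], [2.0, 22.0, -3.0], [2.0, 22.0, -4.0], [2.0, 22.0, -3.0], [2.0, 21.0, -4.0], [3.0, 22.0, -3.0], [2.0, 22.0, -4.0], [2.0, 22.0, -3.0], [3.0, 22.0, -4.0]] yaw 0.13333333333333333
[[2.0, 22.0, -3.0], [3.0, 22.0, -4.0], [2.0, 22.0, -3.0], [3.0, 21.0, -4.0], [3.0, 22.0, -3.0], [2.0, 22.0, -4.0], [3.0, 22.0, -3.0], [3.0, 22.0, -3.0]] yaw 0.13333333333333333
```

Request:
arm_command --pt "0 0 -10" --pt "0 5 -15" --pt "2 15 -15" --pt "2 22 -15" --pt "2 22 -8" --pt "2 22 0" --pt "3 22 0" --pt "3 24 0" --pt "3 24 0" --pt "3 24 0" --yaw '[0,0,0,0.2,0.2,0.2,0.2,0.2,0.2,0.2]'

```text
time: 8.05
tcp_pos: [0.4394, -0.0762, 0.0902]
tcp_rot: [0.076, -3.139, -0.001]
ft_force: [-0.4, -0.1, -2.9]
gripper_width: 0.0585
```

Request:
arm_command --pt "3 24 0" --pt "3 24 0" --pt "3 24 0" --pt "3 24 0" --pt "3 24 0" --pt "3 24 0" --pt "3 24 0" --pt "2 22 0" --pt "2 15 0" --pt "0 8 0" --yaw '[0.2,0.2,0.2,0.2,0.2,0,0,0,0,0]'

```text
time: 9.05
tcp_pos: [0.4066, 0.1355, 0.0902]
tcp_rot: [0.051, -3.14, 0.0]
ft_force: [0.0, -0.7, -1.8]
gripper_width: 0.0584
```

Run:
```python
from h import *
capture('top');c=capture('wrist'); save(c,'w4.png'); s=capture('side');save(s,'s4.png');t=capture('top');save(t,'t4.png')
cv2.imwrite('pics/s4z.png',cv2.resize(cv2.imread('pics/s4.png')[160:290,200:360],None,fx=5,fy=5,interpolation=cv2.INTER_CUBIC))
cv2.imwrite('pics/t4z.png',cv2.resize(cv2.imread('pics/t4.png')[140:290,195:315],None,fx=4,fy=4,interpolation=cv2.INTER_CUBIC))
o=get_obs();p,R=pose(); print(p,yaw(R),o['ft_force'],o['torque'],o['gripper_width'],o['joint_positions'])
import pickle;pickle.dump((s,t),open('st4.pkl','wb'))
```

```text
[0.40756361 0.13419478 0.09026682] -178.21120013045146 [-1.05873413 -0.23421774 -1.8353757 ] [0.04998278 0.0991543  0.07122269] 0.058323056266696996 [ 2.16745033e-01  1.79822860e-01  2.19031871e+00 -4.48560593e-04
  7.71826049e-01 -1.38495028e+00]
```

View pics/s4z.png

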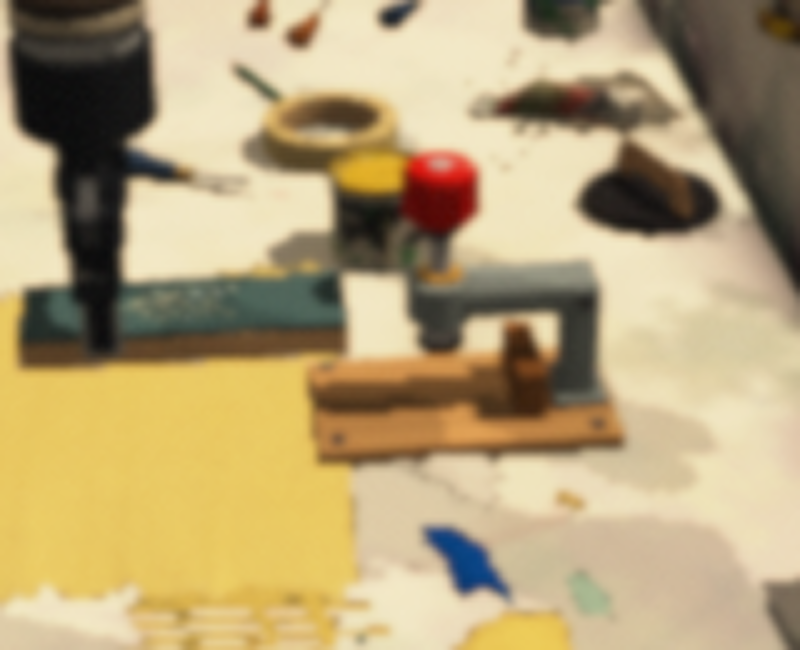

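View pics/t4z.png

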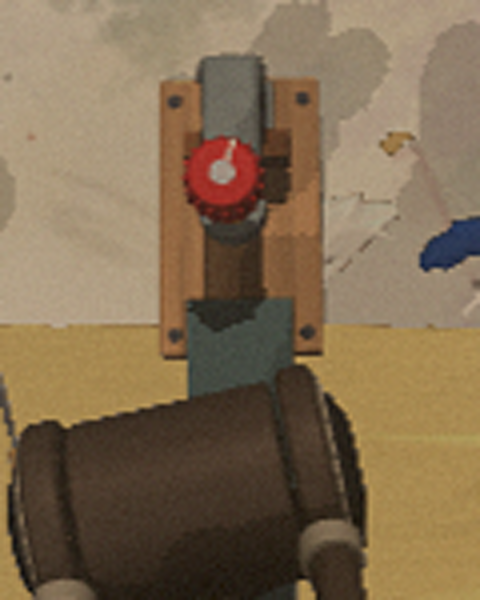

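Top view: the block's far end is over the bed at (188–294, 299 in zoom), roughly central on the board. Side view shows it level.

Run:
```python
from h import *
import pickle; s,t=pickle.load(open('st4.pkl','rb'))
P=lambda x,y,z: onz(t,195+x/4,140+y/4,z)
a,b=P(188,300,.0848),P(294,298,.0848); print('end',a,b,(a+b)/2,b-a)
a,b=P(188,390,.0848),P(294,375,.0848); print('sides',a,b)
for yy in (130,200,280,340):
  pass
D=[P(160,79,.012),P(321,80,.012),P(323,354,.012),P(161,355,.012)]; print(np.round(D,4).tolist())
print('fence top',P(186,130,.042),P(291,129,.042))
d=((D[0]+D[1])-(D[2]+D[3]))/2; print(np.degrees(np.arctan2(d[1],d[0])), np.linalg.norm(d[:2]), np.mean(D,0))
print('knob', P(222,173,.157))
```

```text
end [0.53787531 0.16535062 0.0848    ] [0.53893615 0.1057113  0.0848    ] [0.53840573 0.13553096 0.0848    ] [ 0.00106084 -0.05963933  0.        ]
sides [0.48696705 0.1644244  0.0848    ] [0.49528041 0.1054753  0.0848    ]
[[0.6911, 0.1923, 0.012], [0.6904, 0.092, 0.012], [0.518, 0.0904, 0.012], [0.5176, 0.188, 0.012]]
fence top [0.64948337 0.17254358 0.042     ] [0.65004694 0.10947499 0.042     ]
0.9804752216693914 0.17298345455108502 [0.60425903 0.1406865  0.012     ]
knob [0.59280783 0.14172175 0.157     ]
```

Request:
arm_command --pt "0 1 5" --pt "0 1 6" --pt "0 1 6" --pt "0 0.5 6" --pt "0 0 6" --pt "0 0 6" --pt "0 0 6" --pt "0 0 4" --pt "0 0 3" --pt "0 0 0" --yaw '[0.3,0,0,0,0,0,0,0,0,0]'

```text
time: 10.25
tcp_pos: [0.4073, 0.1379, 0.0419]
tcp_rot: [0.04, -3.141, 0.0]
ft_force: [0.7, -0.4, -1.6]
gripper_width: 0.0583
```

Run:
```python
from h import *
s=capture('side');save(s,'s5.png');t=capture('top');save(t,'t5.png')
cv2.imwrite('pics/s5z.png',cv2.resize(cv2.imread('pics/s5.png')[200:270,230:340],None,fx=7,fy=7,interpolation=cv2.INTER_CUBIC))
cv2.imwrite('pics/t5z.png',cv2.resize(cv2.imread('pics/t5.png')[150:250,225:285],None,fx=6,fy=6,interpolation=cv2.INTER_CUBIC))
o=get_obs();p,R=pose(); print(p,yaw(R),o['ft_force'],o['torque'])
import pickle;pickle.dump((s,t),open('st5.pkl','wb'))
```

```text
[0.40775195 0.13806272 0.04232715] -178.53411781697434 [ 0.94616588  0.37715799 -2.455065  ] [-0.02179593  0.06485472 -0.00564158]
```

View pics/s5z.png

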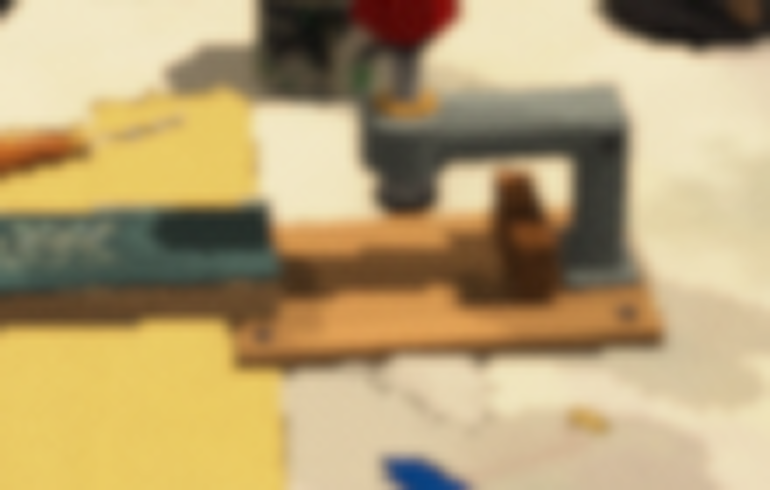

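View pics/t5z.png

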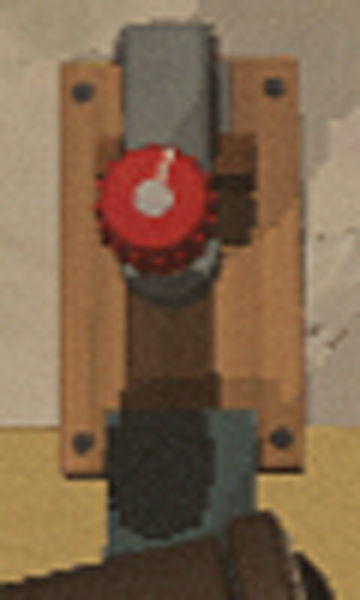

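Run:
```python
from h import *
import pickle; s,t=pickle.load(open('st5.pkl','rb'))
P=lambda x,y,z: onz(t,225+x/6,150+y/6,z)
a,b=P(107,411,.0365),P(257,410,.0365); print('end',a,b,(a+b)/2)
print('board at row', (P(62,411,.012)+P(302,410,.012))/2,'back',(P(60,62,.012)+P(298,60,.012))/2)
print('fence',P(97,135,.042),P(257,134,.042))
# side: foot bottom centre on axis
S=lambda x,y: (230+x/7,200+y/7)
o_=np.array([.593,.141])
for z in (.034,.036,.04,.045,.05,.055,.066,.092): print(z,(proj(s,[o_[0],o_[1],z])-[230,200])*7, (proj(s,[o_[0],o_[1]-.014,z])-[230,200])*7)
```

```text
end [0.53829571 0.1678611  0.0365    ] [0.53861042 0.10881962 0.0365    ] [0.53845306 0.13834036 0.0365    ]
board at row [0.54272584 0.13990234 0.012     ] back [0.68997978 0.14287709 0.012     ]
fence [0.64948413 0.17334428 0.042     ] [0.64983882 0.10927349 0.042     ]
0.034 [397.46157814 225.61649501] [400.89005351 243.35987964]
0.036 [397.47470789 221.41944614] [400.90634298 239.13099629]
0.04 [397.50103591 213.00343872] [400.93900791 230.65090389]
0.045 [397.53407507 202.44215182] [400.9800011  220.00872465]
0.05 [397.56725858 191.83472034] [401.02117543 209.31951879]
0.055 [397.6005874  181.18084118] [401.06253211 198.58297393]
0.066 [397.674427   157.57730056] [401.15416467 174.79438459]
0.092 [397.85183117 100.86834309] [401.37435885 117.63011052]
```

Request:
arm_command --pt "0 1 0" --pt "0 1 0" --pt "-8 0 0" --pt "-12 0 0" --pt "-14 0 0" --pt "-14 0 0" --pt "-14 0 0" --pt "-12 0 0" --pt "-8 0 0" --pt "-4 0 0" --yaw '[0.25,0,0,0,0,0,0,0,0,0]'

```text
time: 11.35
tcp_pos: [0.4949, 0.1419, 0.0424]
tcp_rot: [-0.033, 3.141, 0.0]
ft_force: [-0.1, -0.3, -1.5]
gripper_width: 0.0582
```

Run:
```python
from h import *
s=capture('side');save(s,'s6.png');t=capture('top');save(t,'t6.png')
cv2.imwrite('pics/s6z.png',cv2.resize(cv2.imread('pics/s6.png')[200:270,230:340],None,fx=7,fy=7,interpolation=cv2.INTER_CUBIC))
cv2.imwrite('pics/t6z.png',cv2.resize(cv2.imread('pics/t6.png')[150:250,215:295],None,fx=6,fy=6,interpolation=cv2.INTER_CUBIC))
o=get_obs();p,R=pose(); print(p,yaw(R),o['ft_force'],o['torque'])
```

```text
[0.49406428 0.14183874 0.04224097] -178.79706287835288 [-0.83572513 -0.04973539 -2.45609655] [-0.01566174  0.04708155  0.0026911 ]
```

View pics/s6z.png

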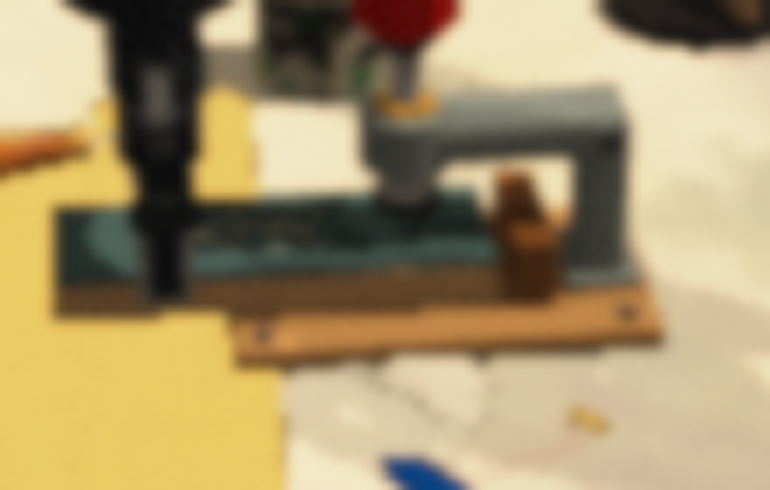

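View pics/t6z.png

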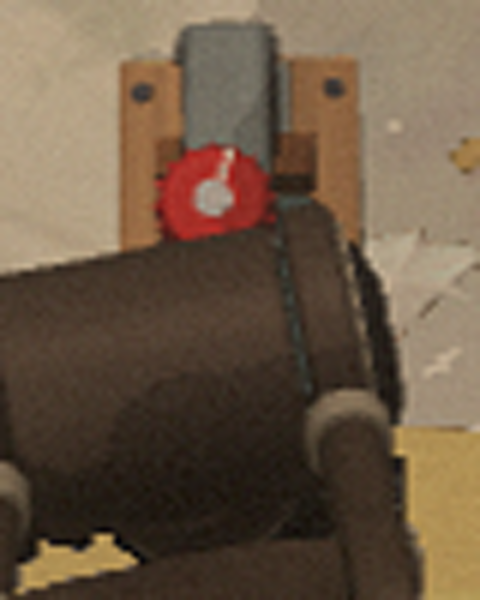

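Side view: the block is under the raised foot, just short of the fence. Approaching slowly, watching force.

Request:
arm_command --pt "0 0 0.7" --pt "0 0 0.7" --pt "-1 0 0.4" --pt "-1 0 0" --pt "-0.5 0 0" --pt "-0.5 0 0" --pt "-0.5 0 0" --pt "-0.5 0 0" --pt "0 0 0" --pt "0 0 0" --yaw '[0,0,0,0,0,0,0,0,0,0]'

```text
time: 12.45
tcp_pos: [0.4975, 0.1419, 0.0405]
tcp_rot: [0.033, -3.141, -0.0]
ft_force: [0.8, -0.4, -2.0]
gripper_width: 0.0584
```

Request:
arm_command --pt "-0.5 0 0" --pt "-0.5 0 0" --pt "-0.5 0 0" --pt "-0.5 0 0" --pt "0 0 0" --pt "0 0 0" --pt "0 0 0" --pt "0 0 0" --pt "0 0 0" --pt "0 0 0" --yaw '[0,0,0,0,0,0,0,0,0,0]'

```text
time: 13.45
tcp_pos: [0.4995, 0.142, 0.0405]
tcp_rot: [0.033, -3.141, 0.0]
ft_force: [-0.6, 0.5, -2.2]
gripper_width: 0.0586
```

Request:
arm_command --pt "-0.5 0 0" --pt "-0.5 0 0" --pt "-0.5 0 0" --pt "-0.5 0 0" --pt "0 0 0" --pt "0 0 0" --pt "0 0 0" --pt "0 0 0" --pt "0 0 0" --pt "0 0 0" --yaw '[0,0,0,0,0,0,0,0,0,0]'

```text
time: 14.45
tcp_pos: [0.5005, 0.1419, 0.0401]
tcp_rot: [0.034, -3.139, 0.001]
ft_force: [-4.5, 0.5, -2.7]
gripper_width: 0.0581
```

Request:
arm_command --pt "0 0 0.3" --pt "0 0 0.3" --pt "0 0 0.2" --pt "0 0 0.2" --pt "0 0 0" --pt "0 0 0" --pt "0 0 0" --pt "0 0 0" --pt "0 0 0" --pt "0 0 0" --yaw '[0,0,0,0,0,0,0,0,0,0]'

```text
time: 15.45
tcp_pos: [0.5005, 0.1419, 0.0395]
tcp_rot: [0.034, -3.139, 0.001]
ft_force: [-6.0, -0.8, 1.7]
gripper_width: 0.0583
```

Run:
```python
from h import *
w=capture('wrist');save(w,'w7.png');s=capture('side');save(s,'s7.png');t=capture('top');save(t,'t7.png')
cv2.imwrite('pics/s7z.png',cv2.resize(cv2.imread('pics/s7.png')[200:270,230:340],None,fx=7,fy=7,interpolation=cv2.INTER_CUBIC))
cv2.imwrite('pics/t7z.png',cv2.resize(cv2.imread('pics/t7.png')[150:220,225:285],None,fx=8,fy=8,interpolation=cv2.INTER_CUBIC))
o=get_obs();p,R=pose(); print(p,yaw(R),o['ft_force'],o['torque'])
```

```text
[0.50047323 0.14186404 0.03945604] -178.77698371593843 [-6.56464595  0.55182479  0.9060841 ] [0.03145198 0.90554158 0.11134817]
```

View pics/w7.png

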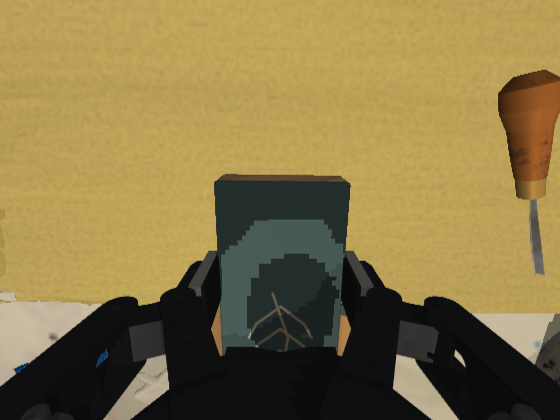

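View pics/t7z.png

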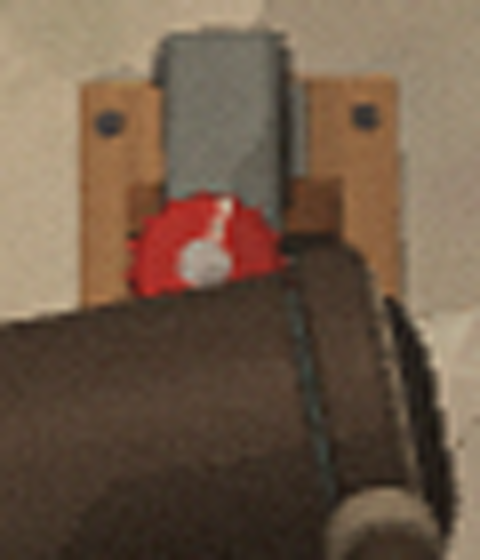

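View pics/s7z.png

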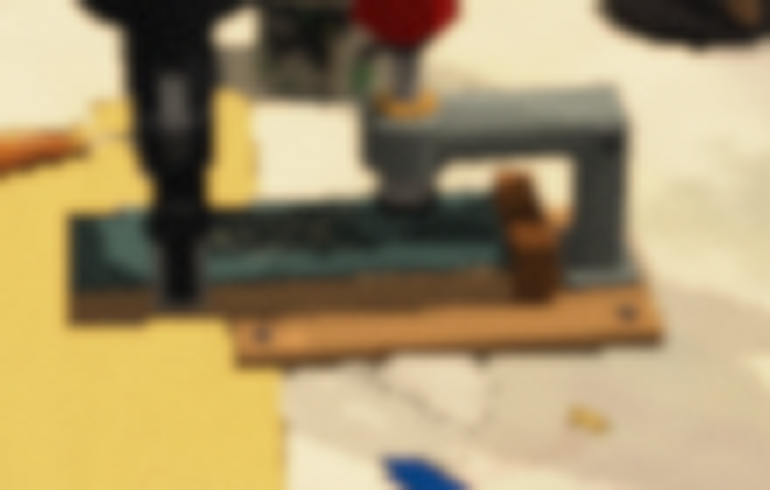

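Wrist view shows the block centred between the fingers with equal strips of board either side (~10 px each); side view shows its end against the fence. Releasing.

Request:
arm_command --pt "0 0 0" --pt "0 0 0" --pt "0 0 0" --pt "0 0 0" --pt "0 0 0" --pt "0 0 0" --pt "0 0 -5" --pt "0 0 -15" --pt "0 0 -20" --pt "0 0 -25" --yaw '[0,0,0,0,0,0,0,0,0,0]' --claw 0

```text
time: 16.6
tcp_pos: [0.501, 0.1419, 0.1055]
tcp_rot: [0.033, -3.14, 0.0]
ft_force: [0.5, -0.5, 0.6]
gripper_width: 0.0855
```

Request:
arm_command --pt "0 0 -25" --pt "5 0 -25" --pt "7 0 -20" --pt "7 0 -20" --pt "7 0 -20" --pt "7 0 -20" --pt "7 0 -10" --pt "7 0 0" --pt "0 0 0" --pt "0 0 0" --yaw '[0,0,0,0,0,0,0,0,0,0]'

```text
time: 17.6
tcp_pos: [0.4537, 0.1409, 0.2435]
tcp_rot: [0.033, -3.14, 0.001]
ft_force: [-0.6, -0.8, 0.2]
gripper_width: 0.0852
```

Run:
```python
from h import *
import pickle
w=capture('wrist');save(w,'w8.png');t=capture('top');save(t,'t8.png')
cv2.imwrite('pics/t8z.png',cv2.resize(cv2.imread('pics/t8.png')[150:280,215:295],None,fx=6,fy=6,interpolation=cv2.INTER_CUBIC)[:600])
cv2.imwrite('pics/w8z.png',cv2.resize(w['image'][:,:,::-1][100:400,130:430],None,fx=2,fy=2))
pickle.dump((w,t),open('wt8.pkl','wb'))
o=get_obs();p,R=pose(); print(p,yaw(R),o['ft_force'],o['torque'],o['joint_positions'].round(2))
```

```text
[0.45408026 0.14086385 0.2433911 ] -178.78951613437937 [ 0.38080289  1.29398036 -0.86998463] [0.01828817 0.01397065 0.01849251] [ 0.21  0.03  1.98 -0.    1.13 -1.38]
```

View pics/w8.png

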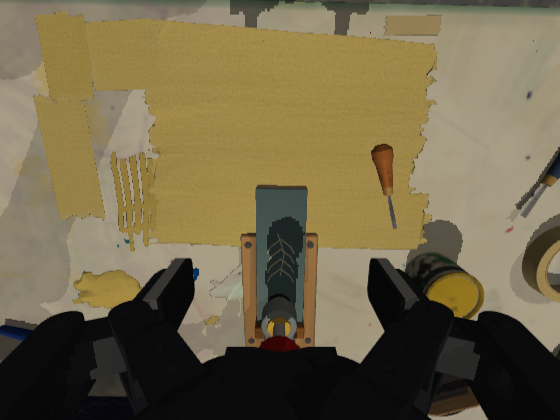

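View pics/t8z.png

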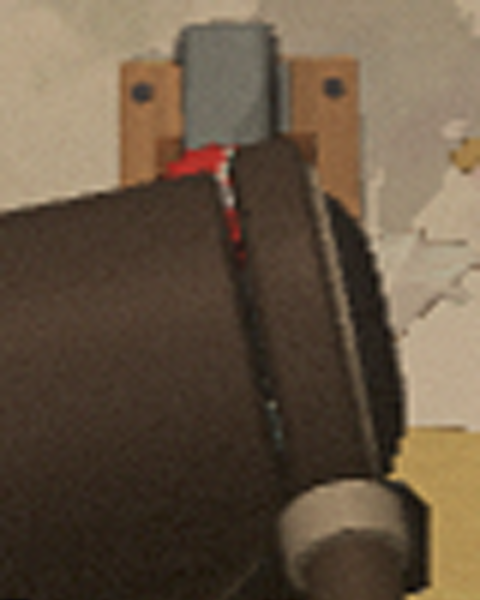

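Run:
```python
from h import *
import pickle
w,t=pickle.load(open('wt8.pkl','rb'))
cv2.imwrite('pics/w8z.png',cv2.resize(np.ascontiguousarray(w['image'][:,:,::-1])[175:355,225:335],None,fx=5,fy=5,interpolation=cv2.INTER_CUBIC)[:, :])
im=cv2.imread('pics/w8z.png'); cv2.imwrite('pics/w8z.png',cv2.resize(im,None,fx=.66,fy=.66))
```

```text
(no output)
```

View pics/w8z.png

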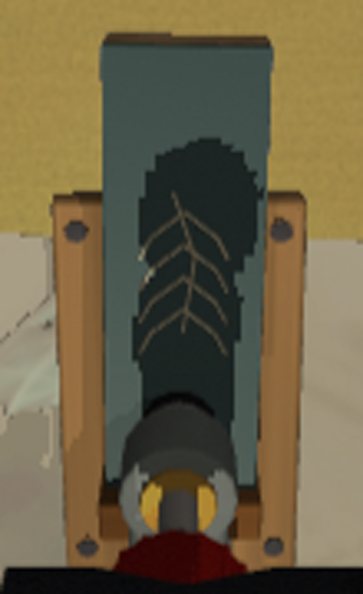

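Run:
```python
from h import *
import pickle
w,t=pickle.load(open('wt8.pkl','rb'))
P=lambda x,y,z: onz(w,225+x/3.3,175+y/3.3,z)
for n,a,b,z in [('board f',(57,203),(303,203),.012),('screws f',(76,231),(281,231),.012),('screws b',(87,547),(274,547),.012),('block f',(102,46),(271,46),.034),('block b',(105,485),(257,485),.034),('fence',(98,497),(263,497),.042)]:
    A,B=P(*a,z),P(*b,z); print(n,A[:2].round(4),B[:2].round(4),((A+B)/2)[:2].round(4),np.linalg.norm(A-B).round(4))
```

```text
board f [0.5235 0.0925] [0.5213 0.1876] [0.5224 0.14  ] 0.0951
screws f [0.535  0.0997] [0.5332 0.1797] [0.5341 0.1397] 0.08
screws b [0.6822 0.1032] [0.6804 0.184 ] [0.6813 0.1436] 0.0808
block f [0.4563 0.1117] [0.455  0.1702] [0.4556 0.141 ] 0.0585
block b [0.6341 0.1127] [0.6327 0.173 ] [0.6334 0.1428] 0.0603
fence [0.6335 0.1106] [0.6321 0.1747] [0.6328 0.1427] 0.0641
```

Run:
```python
from h import *
s=capture('side')
for z in (.12,.125,.130,.135,.14,.145,.15,.155,.16,.165): print(z,((proj(s,[.593,.1413,z])-[250,180])*7).round(0),'front',((proj(s,[.593,.1413-.0205,z])-[250,180])*7).round(0))
save(s,'s8.png'); cv2.imwrite('pics/s8z.png',cv2.resize(cv2.imread('pics/s8.png')[180:260,250:340],None,fx=7,fy=7,interpolation=cv2.INTER_CUBIC))
plan([.593,.1413,.225],71,10)
p,R=pose();print(p)
```

```text
0.12 [258. 178.] front [263. 202.]
0.125 [258. 167.] front [263. 190.]
0.13 [258. 155.] front [263. 179.]
0.135 [258. 144.] front [263. 167.]
0.14 [258. 132.] front [263. 156.]
0.145 [258. 121.] front [263. 144.]
0.15 [258. 109.] front [264. 132.]
0.155 [258.  98.] front [264. 120.]
0.16 [258.  86.] front [264. 109.]
0.165 [258.  74.] front [264.  97.]
[[-14.0, -0.0, 2.0], [-14.0, -2.0, 2.0], [-13.0, -4.0, 2.0], [-13.0, -5.0, 1.0], [-12.0, -7.0, 2.0], [-11.0, -8.0, 2.0], [-10.0, -10.0, 2.0], [-9.0, -10.0, 2.0], [-7.0, -12.0, 2.0], [-6.0, -13.0, 2.0]] yaw -7.1
[0.45425136 0.14088184 0.24350766]
```

View pics/s8z.png

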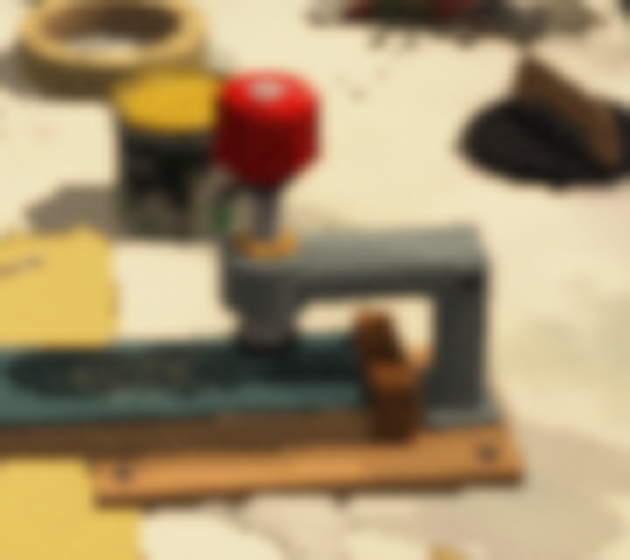

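Side view: knob cap at (267,90) in the zoom, so its top is at z≈0.158 and its centre at ≈0.142. Foot is clearly above the block.

Request:
arm_command --pt "-14 0 2" --pt "-14 -2 2" --pt "-13 -4 2" --pt "-13 -5 1" --pt "-12 -7 2" --pt "-11 -8 2" --pt "-10 -10 2" --pt "-9 -10 2" --pt "-7 -12 2" --pt "-6 -13 2" --yaw '[-7.1,-7.1,-7.1,-7.1,-7.1,-7.1,-7.1,-7.1,-7.1,-7.1]'

```text
time: 18.75
tcp_pos: [0.5939, 0.1411, 0.2242]
tcp_rot: [1.857, -2.532, -0.001]
ft_force: [-0.6, 0.2, 0.2]
gripper_width: 0.0853
```

Run:
```python
from h import *
capture('top');w=capture('wrist');save(w,'w9.png')
o=get_obs();p,R=pose(); print(p,yaw(R),o['joint_positions'].round(2))
print(proj(w,[.593,.1413,.158]))
plan([.593,.1413,.145],0,10,prec=1)
```

```text
[0.59468735 0.14102597 0.22424532] -107.83092019955491 [ 0.16  0.31  1.69 -0.    1.14 -2.67]
[287.29004614 232.68761549]
[[0.0, 0.2, 7.9], [0.1, 0.1, 7.9], [-0.0, 0.2, 8.0], [0.0, 0.2, 7.9], [0.0, 0.1, 7.9], [0.1, 0.2, 7.9], [-0.0, 0.2, 8.0], [0.0, 0.2, 7.9], [0.0, 0.1, 7.9], [0.1, 0.2, 7.9]] yaw -0.0
```

View pics/w9.png

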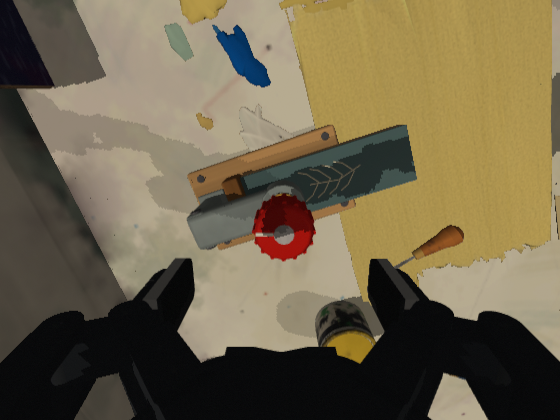

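Wrist view: knob cap at (284,234), 3 px (~2 mm) from the prediction. Going down with x held at 0.5945.

Request:
arm_command --pt "0 0 8" --pt "0 0 8" --pt "0 0 8" --pt "0 0 8" --pt "0 0 8" --pt "0 0 8" --pt "0 0 8" --pt "0 0 8" --pt "0 0 8" --pt "0 0 7" --yaw '[0,0,0,0,0,0,0,0,0,0]'

```text
time: 19.85
tcp_pos: [0.5934, 0.1412, 0.1457]
tcp_rot: [1.851, -2.538, -0.0]
ft_force: [-0.3, -0.9, -0.0]
gripper_width: 0.0852
```

Run:
```python
from h import *
o=get_obs();print(o['tcp_pos'],o['ft_force'],o['torque'])
w=capture('wrist');save(w,'w10.png')
```

```text
[0.5933848  0.14122222 0.14568029] [-0.28297782 -0.94475788 -0.02394971] [-0.00826825  0.02188029 -0.01262761]
```

View pics/w10.png

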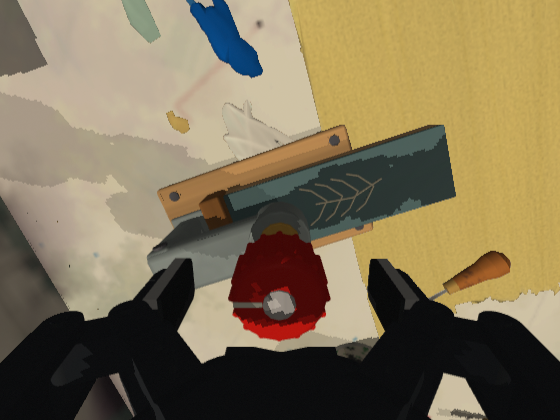

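Knob sits at column ~280 midway between the fingers (~281). Closing.

Request:
arm_command --pt "0 0 0" --pt "0 0 0" --pt "0 0 0" --pt "0 0 0" --pt "0 0 0" --pt "0 0 0" --pt "0 0 0" --pt "0 0 0" --pt "0 0 0" --pt "0 0 0" --yaw '[0,0,0,0,0,0,0,0,0,0]' --claw 1

```text
time: 20.9
tcp_pos: [0.5941, 0.1413, 0.147]
tcp_rot: [-1.851, 2.537, -0.001]
ft_force: [0.7, 0.2, 3.7]
gripper_width: 0.0396
```

Run:
```python
from h import *
o=get_obs();print(o['tcp_pos'],o['ft_force'],o['torque'],o['gripper_width'])
w=capture('wrist');save(w,'w11.png')
```

```text
[0.59407211 0.14130677 0.14698454] [0.66862424 0.21988001 3.70898794] [-0.01437571 -0.07653239 -0.01255949] 0.0395787067081559
```

View pics/w11.png

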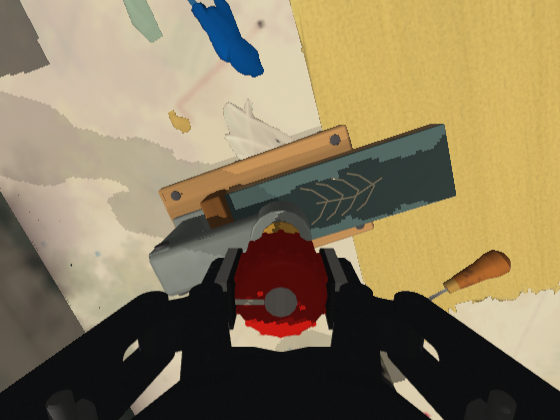

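Request:
arm_command --pt "0 0 0" --pt "0 0 0.3" --pt "0 0 0.5" --pt "0 0 0.5" --pt "0 0 0.5" --pt "0 0 0.5" --pt "0 0 0.5" --pt "0 0 0.5" --pt "0 0 0.5" --pt "0 0 0.5" --yaw '[3,5,6,6,6,6,6,6,6,6]'

```text
time: 21.95
tcp_pos: [0.5938, 0.1415, 0.1424]
tcp_rot: [-0.437, 3.11, 0.0]
ft_force: [1.2, 0.1, 3.0]
gripper_width: 0.0398
```

```bash
cat > st.py <<'E'
from h import *
o=get_obs();p,R=pose();print(np.round(p,4),round(yaw(R),2),'F',o['ft_force'].round(2),'T',o['torque'].round(3),o['joint_positions'].round(3)[5],o['joint_vel'].round(2)[5],'eff',np.round(o['joint_efforts'],3)[5])
E
python3 st.py
```

```text
[0.5938 0.1415 0.1424] -164.0 F [1.2  0.06 3.02] T [ 0.037 -0.143  0.088] -1.688 1.04 eff -0.564
```

Request:
arm_command --pt "0 0 0.5" --pt "0 0 0.5" --pt "0 0 0.5" --pt "0 0 0.5" --pt "0 0 0.5" --pt "0 0 0.5" --pt "0 0 0.5" --pt "0 0 0.5" --pt "0 0 0.5" --pt "0 0 0.5" --yaw '[6,6,6,6,6,6,6,6,6,6]'

```text
time: 22.95
tcp_pos: [0.5939, 0.1418, 0.1374]
tcp_rot: [1.177, 2.912, 0.002]
ft_force: [1.0, 0.2, 3.3]
gripper_width: 0.0391
```

```bash
python3 st.py
python3 - <<'E'
from h import *
s=capture('side');save(s,'s12.png');cv2.imwrite('pics/s12z.png',cv2.resize(cv2.imread('pics/s12.png')[200:260,260:330],None,fx=9,fy=9,interpolation=cv2.INTER_CUBIC))
for z in (.034,.04,.045,.05): print(z,(proj(s,[.594,.1413-.014,z])-[260,200])*9)
for i in range(4):
    o=get_obs(); print(o['torque'].round(3)); capture('wrist')
E
```

```text
[0.5939 0.1418 0.1374] 136.0 F [0.99 0.2  3.3 ] T [ 0.181 -0.101  0.101] -0.64 1.04 eff -0.563
0.034 [248.49528938 312.2440992 ]
0.04 [248.56630044 295.90721854]
0.045 [248.62576325 282.22714224]
0.05 [248.68548873 268.48663356]
[ 0.16  -0.167 -0.173]
[ 0.185 -0.211 -0.242]
[ 0.227 -0.221 -0.194]
[ 0.283 -0.216 -0.182]
```

View pics/s12z.png

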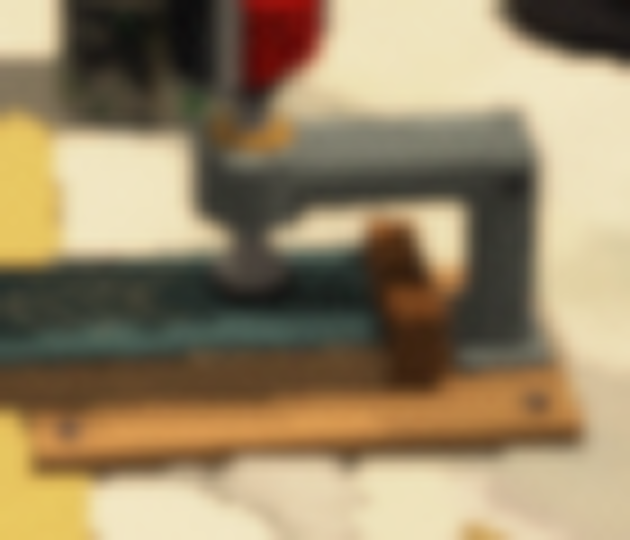

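Side view: the foot's lower rim is at row ~292 in the zoom (z≈0.041), about 7 mm above the block. Continuing.

Request:
arm_command --pt "0 0 0.3" --pt "0 0 0.3" --pt "0 0 0.3" --pt "0 0 0.3" --pt "0 0 0.3" --pt "0 0 0.3" --pt "0 0 0.3" --pt "0 0 0.3" --pt "0 0 0.3" --pt "0 0 0.3" --yaw '[4,4,4,4,4,4,4,4,4,4]'

```text
time: 24.2
tcp_pos: [0.5941, 0.1418, 0.1342]
tcp_rot: [2.098, 2.337, 0.003]
ft_force: [1.9, 2.7, 1.6]
gripper_width: 0.0397
```

```bash
python3 st.py
python3 - <<'E'
from h import *
s=capture('side');save(s,'s13.png');cv2.imwrite('pics/s13z.png',cv2.resize(cv2.imread('pics/s13.png')[200:260,260:330],None,fx=9,fy=9,interpolation=cv2.INTER_CUBIC))
E
python3 st.py
```

```text
[0.5941 0.1418 0.1342] 96.18 F [1.92 2.68 1.63] T [ 0.418 -0.305  0.095] 0.054 0.69 eff -0.328
[0.594  0.1419 0.1342] 96.06 F [1.8  3.01 2.75] T [ 0.433 -0.352 -0.131] 0.057 -0.12 eff 0.105
```

View pics/s13z.png

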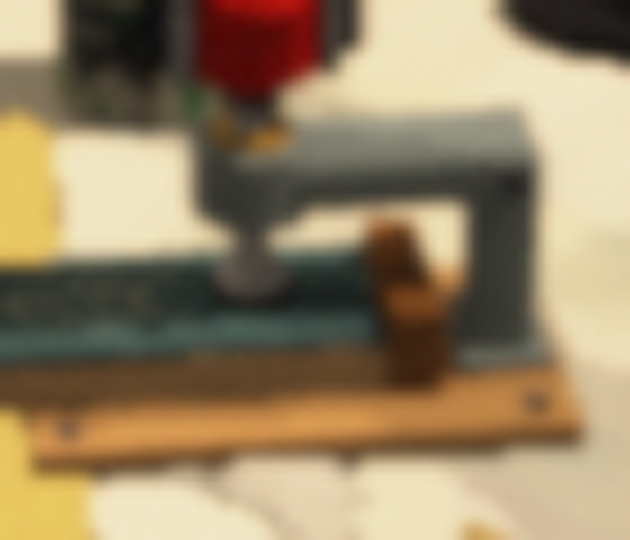

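Request:
arm_command --pt "0 0 0.2" --pt "0 0 0.2" --pt "0 0 0.1" --pt "0 0 0.2" --pt "0 0 0.2" --pt "0 0 0.1" --pt "0 0 0.2" --pt "0 0 0.2" --pt "0 0 0.1" --pt "0 0 0.2" --yaw '[2,2,2,2,2,2,2,2,2,2]'

```text
time: 25.25
tcp_pos: [0.5942, 0.1418, 0.1326]
tcp_rot: [2.47, 1.941, 0.003]
ft_force: [2.9, 3.1, 1.8]
gripper_width: 0.0397
```

```bash
python3 st.py
```

```text
[0.5942 0.1418 0.1326] 76.31 F [2.93 3.1  1.83] T [ 0.453 -0.4    0.181] 0.401 0.35 eff -0.074
```

Request:
arm_command --pt "0 0 0.1" --pt "0 0 0.1" --pt "0 0 0.1" --pt "0 0 0" --pt "0 0 0.1" --pt "0 0 0.1" --pt "0 0 0" --pt "0 0 0.1" --pt "0 0 0.1" --pt "0 0 0.1" --yaw '[1,1,1,1,1,1,1,1,1,1]'

```text
time: 26.25
tcp_pos: [0.5941, 0.1417, 0.1318]
tcp_rot: [2.632, 1.716, 0.003]
ft_force: [4.1, 2.6, 1.6]
gripper_width: 0.0397
```

```bash
python3 st.py
```

```text
[0.5941 0.1417 0.1318] 66.2 F [4.11 2.58 1.6 ] T [ 0.642 -0.528  0.191] 0.578 0.17 eff 0.066
```

Request:
arm_command --pt "0.3 0.2 0.1" --pt "0.2 0.2 0.1" --pt "0 0 0.1" --pt "0 0 0" --pt "0 0 0.1" --pt "0 0 0.1" --pt "0 0 0" --pt "0 0 0.1" --pt "0 0 0.1" --pt "0 0 0.1" --yaw '[1,1,1,1,1,1,1,1,1,1]'

```text
time: 27.25
tcp_pos: [0.5943, 0.1417, 0.131]
tcp_rot: [2.772, 1.478, 0.001]
ft_force: [3.7, 3.3, 1.9]
gripper_width: 0.0396
```

```bash
python3 st.py;  python3 - <<'E'
from h import *
s=capture('side');save(s,'s14.png');cv2.imwrite('pics/s14z.png',cv2.resize(cv2.imread('pics/s14.png')[200:260,260:330],None,fx=9,fy=9,interpolation=cv2.INTER_CUBIC))
E
python3 st.py
```

```text
[0.5943 0.1417 0.131 ] 56.14 F [3.71 3.27 1.87] T [ 0.612 -0.54   0.188] 0.753 0.17 eff 0.085
[0.5943 0.1417 0.131 ] 56.11 F [2.74 3.7  2.49] T [ 0.607 -0.577  0.147] 0.754 -0.03 eff 0.198
```

View pics/s14z.png

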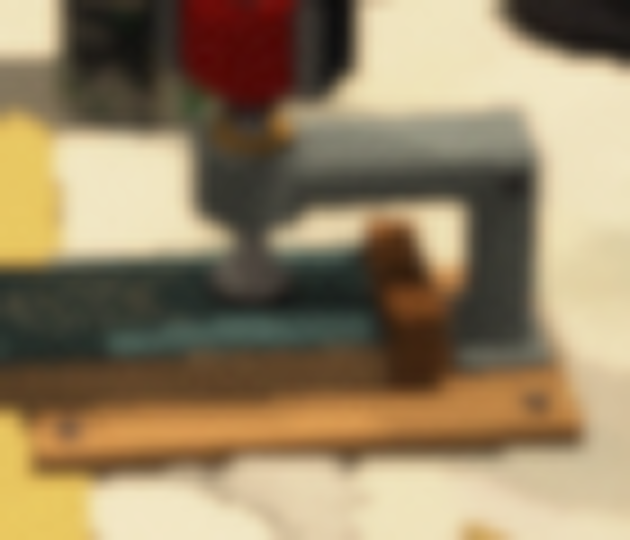

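Run:
```python
import cv2,numpy as np
for n in ['s8','s12','s13','s14']:
    g=cv2.imread(f'pics/{n}.png').astype(float).sum(2)
    print(n); 
    for c in (slice(284,286),slice(286,289),slice(289,291)): print(g[224:238,c].mean(1).round(0).astype(int).tolist())
```

```text
s8
[183, 226, 229, 198, 142, 96, 90, 112, 124, 130, 156, 214, 243, 236]
[157, 165, 179, 185, 159, 107, 80, 100, 110, 111, 151, 215, 248, 236]
[186, 190, 191, 180, 148, 100, 78, 85, 90, 92, 132, 199, 238, 233]
s12
[227, 342, 424, 392, 308, 250, 198, 138, 95, 94, 146, 211, 251, 240]
[163, 188, 215, 222, 214, 210, 199, 167, 109, 80, 137, 213, 251, 240]
[212, 288, 343, 297, 228, 195, 180, 140, 90, 76, 124, 200, 244, 238]
s13
[228, 351, 440, 408, 318, 260, 238, 200, 145, 104, 135, 208, 247, 240]
[167, 193, 228, 233, 222, 220, 220, 209, 173, 117, 133, 210, 251, 239]
[213, 292, 354, 321, 246, 204, 195, 181, 142, 94, 122, 195, 242, 238]
s14
[226, 352, 439, 406, 314, 261, 238, 208, 156, 111, 136, 209, 252, 240]
[164, 192, 226, 235, 224, 219, 221, 213, 177, 126, 139, 218, 255, 240]
[214, 292, 355, 322, 250, 207, 192, 185, 151, 104, 130, 206, 251, 239]
```

Run:
```python
from h import *
ref={n:cv2.imread(f'pics/{n}.png').astype(float).sum(2) for n in ('s8','s12','s13','s14')}
def edge(g,c):
    v=g[224:234,c].mean(1); 
    for i in range(3,9):
        if v[i]>=150>v[i+1]: return round(224+i+(v[i]-150)/(v[i]-v[i+1]),2)
L=[('s8',ref['s8']),('s12',ref['s12']),('s13',ref['s13']),('s14',ref['s14'])]
for i in range(4):
    s=capture('side'); L.append((f'new{i}',s['image'].astype(float).sum(2)))
for n,g in L: print(n,[edge(g,c) for c in (slice(284,286),slice(286,289),slice(289,291),slice(284,291))], g[150:420,100:250].mean().round(2))
o=get_obs(); print(o['ft_force'],o['torque'],yaw(pose()[1]))
```

```text
s8 [np.float64(227.85), np.float64(228.18), np.float64(227.92), np.float64(228.02)] 441.45
s12 [np.float64(230.8), np.float64(231.29), np.float64(230.74), np.float64(231.02)] 448.02
s13 [np.float64(231.91), np.float64(232.41), np.float64(231.79), np.float64(232.12)] 449.05
s14 [np.float64(232.12), np.float64(232.53), np.float64(232.02), np.float64(232.28)] 449.42
new0 [np.float64(232.1), np.float64(232.55), np.float64(231.97), np.float64(232.28)] 449.42
new1 [np.float64(232.07), np.float64(232.55), np.float64(231.93), np.float64(232.27)] 449.43
new2 [np.float64(232.11), np.float64(232.52), np.float64(232.01), np.float64(232.28)] 449.42
new3 [np.float64(232.06), np.float64(232.56), np.float64(231.99), np.float64(232.28)] 449.42
[3.70504251 3.93035158 1.28974347] [ 0.60804019 -0.53795617  0.02114152] 56.14796352463558
```

Sub-pixel tracking of the foot's edge: it followed the screw until picture s13 and then moved only 0.16 px (~0.5 mm) of the next 3.33 mm. The spring is therefore compressed ~2.8–3.0 mm (17–18 N). I'll back off about 5° (2.5 N).

Request:
arm_command --pt "0 0 -0.1" --pt "0 0 -0.1" --pt "0 0 -0.1" --pt "0 0 0" --pt "0 0 -0.1" --pt "0 0 0" --pt "0 0 0" --pt "0 0 0" --pt "0 0 0" --pt "0 0 0" --yaw '[-1,-1,-1,-1,-1,0,0,0,0,0]'

```text
time: 28.5
tcp_pos: [0.5943, 0.1417, 0.1314]
tcp_rot: [-2.705, -1.597, -0.001]
ft_force: [3.4, 4.3, 2.0]
gripper_width: 0.0401
```

```bash
python3 st.py;  python3 - <<'E'
from h import *
s=capture('side');save(s,'s15.png');w=capture('wrist');save(w,'w15.png')
E
```

```text
[0.5943 0.1417 0.1314] 61.13 F [3.4  4.25 1.97] T [ 0.684 -0.587  0.044] 0.666 0.0 eff 0.023
```

View pics/w15.png

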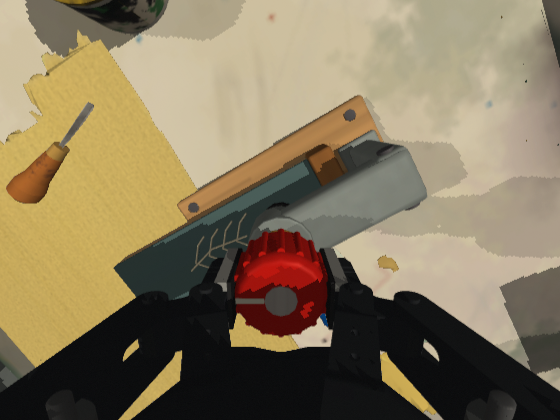

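The knob's white index still points left in the gripper frame, as at the grasp (no slip), and the block is against the fence. Letting go.

Request:
arm_command --pt "0 0 0" --pt "0 0 0" --pt "0 0 0" --pt "0 0 0" --pt "0 0 0" --pt "0 0 0" --pt "0 0 -3" --pt "0 0 -8" --pt "0 0 -15" --pt "0 0 -20" --yaw '[0,0,0,0,0,0,0,0,0,0]' --claw 0

```text
time: 29.6
tcp_pos: [0.5936, 0.1415, 0.178]
tcp_rot: [-2.703, -1.599, 0.002]
ft_force: [0.9, -0.2, -0.9]
gripper_width: 0.0851
```

Request:
arm_command --pt "0 0 -20" --pt "0 0 -20" --pt "0 0 -20" --pt "-20 0 -10" --pt "-30 0 0" --pt "-30 0 0" --pt "-30 0 0" --pt "-30 0 0" --pt "-20 0 0" --pt "0 0 0" --yaw '[0,0,0,0,0,0,0,0,0,0]'

```text
time: 30.6
tcp_pos: [0.5164, -0.0004, 0.2488]
tcp_rot: [2.705, 1.595, 0.001]
ft_force: [1.0, 0.3, -0.6]
gripper_width: 0.0855
```

```bash
python3 st.py;  python3 - <<'E'
from h import *
import pickle
s=capture('side');save(s,'s16.png');t=capture('top');save(t,'t16.png')
w=capture('wrist');save(w,'w16.png');pickle.dump((s,t,w),open('16.pkl','wb'))
cv2.imwrite('pics/s16z.png',cv2.resize(cv2.imread('pics/s16.png')[180:260,250:340],None,fx=7,fy=7,interpolation=cv2.INTER_CUBIC))
for n in('s14','s15','s16'):
    g=cv2.imread(f'pics/{n}.png').astype(float).sum(2);v=g[224:234,284:291].mean(1)
    for i in range(3,9):
        if v[i]>=150>v[i+1]: print(n,224+i+(v[i]-150)/(v[i]-v[i+1]))
E
```

```text
[ 5.164e-01 -4.000e-04  2.488e-01] 61.06 F [ 1.04  0.34 -0.59] T [ 0.01  -0.035  0.053] 0.421 0.03 eff -0.12
s14 232.28059701492538
s15 232.28783382789317
s16 232.35854341736695
```

View pics/w16.png

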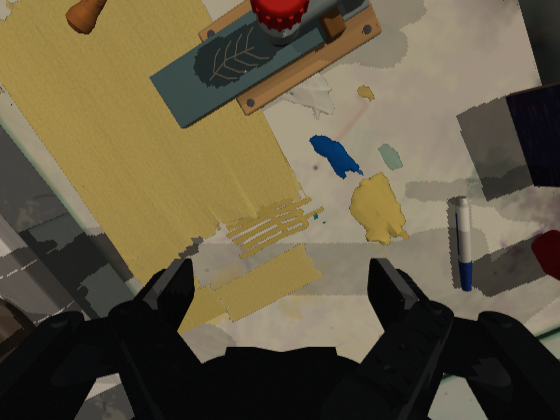

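View pics/s16z.png

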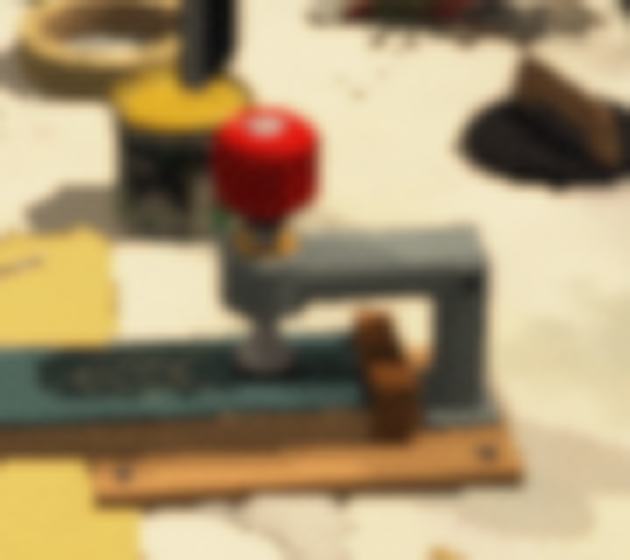

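View pics/t16.png

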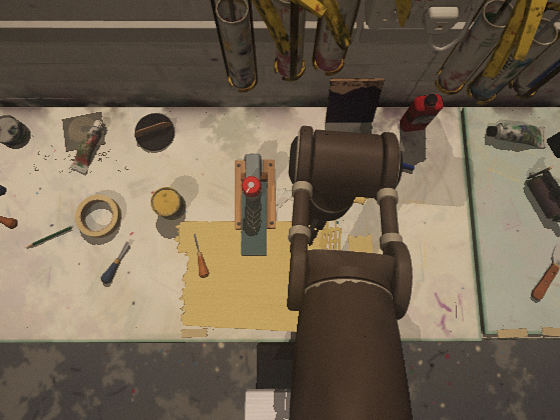

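The side view shows the foot on the block. The foot edge did not move when I backed off 5°, so it was loaded throughout. Final placement check from the clear top view.

Run:
```python
from h import *
cv2.imwrite('pics/t16z.png',cv2.resize(cv2.imread('pics/t16.png')[152:262,225:285],None,fx=5,fy=5,interpolation=cv2.INTER_CUBIC))
```

```text
(no output)
```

View pics/t16z.png

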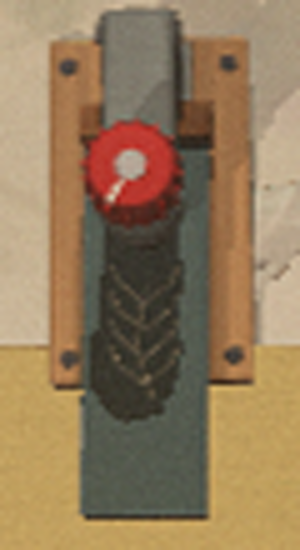

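Run:
```python
from h import *
import pickle; s,t,w=pickle.load(open('16.pkl','rb'))
P=lambda x,y,z: onz(t,225+x/5,152+y/5,z)[:2]
M=lambda a,b,z:(P(*a,z)+P(*b,z))/2
sf,sb=M((69,358),(233,355),.012),M((68,66),(229,63),.012)
bf=M((81,514),(209,514),.034); br=P(212,150,.034); bR=P(209,514,.034); 
d=(sb-sf)/np.linalg.norm(sb-sf); n=np.array([-d[1],d[0]])
print('bed ang',np.degrees(np.arctan2(d[1],d[0])),'block front mid off',(bf-sf)@n,'right edge ang',np.degrees(np.arctan2(*(br-bR)[::-1])),'len',np.linalg.norm(br-bR),'right edge off',[(x-sf)@n for x in(bR,br)])
print('fence mid off',(M((83,103),(214,101),.042)-sf)@n)
```

```text
bed ang 1.1617604652051166 block front mid off 0.002086734948241232 right edge ang -0.11695222679995185 len 0.17499692758465862 right edge off [np.float64(-0.02768257604161459), np.float64(-0.031587788933409015)]
fence mid off -0.0016674864482187609
```

Run:
```python
from h import *
im=cv2.imread('pics/w16.png')[0:140,140:390]; cv2.imwrite('pics/w16z.png',cv2.resize(im,None,fx=3.2,fy=3.2,interpolation=cv2.INTER_CUBIC))
```

```text
(no output)
```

View pics/w16z.png

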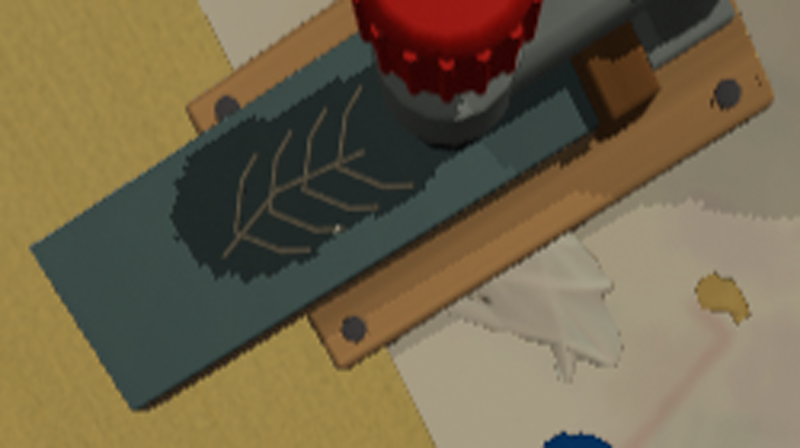

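Run:
```python
from h import *
import pickle; s,t,w=pickle.load(open('16.pkl','rb'))
P=lambda x,y,z: onz(w,140+x/3.2,y/3.2,z)[:2]
A=lambda a,b,z:np.degrees(np.arctan2(*(P(*b,z)-P(*a,z))[::-1]))
print('block edge',A((138,404),(592,126),.034),'screws',A((354,328),(728,93),.012),'board edge',A((345,360),(770,97),.012),
 'short edges block',A((32,248),(138,404),.034)+90,)
# line fit of edges by gradient along normals
g=cv2.GaussianBlur(w['image'].astype(np.float32).sum(2),(3,3),0)
def fit(a,b,z):
    a=np.array([140+a[0]/3.2,a[1]/3.2]);b=np.array([140+b[0]/3.2,b[1]/3.2]);d=(b-a)/np.linalg.norm(b-a);n=np.array([-d[1],d[0]])
    Q=[]
    for f in np.linspace(.05,.95,40):
        c=a+(b-a)*f; k=np.arange(-3,3.01,.1); X=(c[:,None]+n[:,None]*k)
        v=cv2.remap(g,X[0].astype(np.float32)[None],X[1].astype(np.float32)[None],cv2.INTER_LINEAR)[0]
        j=np.argmax(np.abs(np.gradient(v))); q=c+n*k[j]; Q.append(onz(w,q[0],q[1],z)[:2])
    Q=np.float32(Q); l=cv2.fitLine(Q,cv2.DIST_HUBER,0,.001,.001).ravel(); return np.degrees(np.arctan2(l[1],l[0])), l[2:]
print('fit upper block',fit((32,248),(200,148),.034),'lower',fit((138,404),(310,300),.034),'lower2',fit((310,300),(580,134),.034),'board',fit((355,358),(760,106),.012),'board top',fit((200,100),(330,10),.012))
```

```text
block edge 0.4110401361117654 screws 1.4111744173628213 board edge 1.2169246956970716 short edges block 2.7064324723674247
fit upper block (np.float32(0.07584394), array([0.48689857, 0.16998284], dtype=float32)) lower (np.float32(0.5418836), array([0.49564275, 0.10830855], dtype=float32)) lower2 (np.float32(0.48823354), array([0.5771791 , 0.10886299], dtype=float32)) board (np.float32(1.4118781), array([0.61194307, 0.0901795 ], dtype=float32)) board top (np.float32(1.1592362), array([0.5535686 , 0.18885697], dtype=float32))
```

```bash
python3 -c "
from rig import *
print(close_job()); print(get_obs()['time'])"
```

```text
the job is handed in; nothing more can be done
None
the job is handed in; nothing more can be done
```

The lino block is clamped on the bed against the fence, the gripper has let go, and I handed the job in at about 31 s of the 72 s allowed. I turned the red knob about 191° clockwise in one grasp, sinking with it, then backed off 5°.

**Last checks:**
- **Block position:** its end is against the fence (about 6 N of contact when placed). The wrist camera puts it about 1 mm off centre and about 0.85° out of square with the bed. The top camera gives similar figures, roughly 0.5 mm and about 1.3°. One corner may therefore stand about 1 mm off the fence. I left it rather than unclamp it.
- **Clamping force:** I estimate 14.5 to 16 N. This comes from the side camera: the foot stopped following the screw, and the turn after that gives the spring's compression. The foot stayed put when I backed off 5°, so it was holding the block.
- **Torque:** it disagrees in part. While turning it rose from about 0.09 to 0.19 N m but did not climb over the last 20°, so it only roughly supports that force.
- **Force along the stem:** the readings stayed at 1.3 to 3.7 N, which is under 0.4 mm of knob give. The knob did not slip in the grip.
- **Surroundings:** the tin and gouge were in place in the last top view, and the marker showed in the last wrist view. I saw no sign that any of them had been touched.

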